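# Load the feed rack with blanks, thickest first

### The arm

A 6-joint arm with a two-finger parallel gripper is mounted at the origin on a cart in front of the work surface, level with it; the furniture and walls round the work are solid. World frame = base frame: x ahead of the robot, y to its left, z up, the work surface at z = 0. Lengths are in m, angles in rad, forces in N, time in s.
With the tool pointing down it reaches from about 0.425 to 0.95 m from the base axis. Payload 3.5 kg.
Tool frame: the origin (TCP) lies midway between the tips of the shut fingers; the grasp point (between the pads) lies 19 mm behind it (ctrl.hold_point_z is the distance from the TCP to the grasp point, in m); z points along the fingers, y is the line along which they close (so a half turn about z gives the same grasp; the last joint's range is limited). The gripper opens to 85 mm and grips with 20 to 120 N. Pads are 22 mm wide; open, the fingers measure 114 mm over their backs; the gripper's body (76 mm by 85 mm) begins 54 mm behind the grasp point. The pads swing forward as they close: fully open they stand 13 mm farther back than shut.
Start: joints at [1.107, 0.286, 1.577, -0, 1.279, -0.15], TCP at [0.208, 0.642, 0.231] pointing down, gripper open.
Joint ranges: [-2.77, 2.77], [-0.9, 2.22], [0.21, 2.48], [-1.53, 4.67], [0.24, 2.81], [-2.84, 2.84]. Speed limits (rad/s): [2.79, 2.79, 3.14, 3.14, 3.14, 3.14].

### API

Orientations are given as a unit quaternion [x, y, z, w].
In Python, from plant import readout, cams, sign_off, ctrl gives the robot as it stands. The module is installed in compiled form; this text tells all that it offers.
- The arm moves only by the tool step_arm, never from a script. Its argument "increments" is a list of rows, each a list of 2 entries, a list of its own where there are three numbers: the shift along the world's x, y, z in mm, then the turn, a rotation vector about the world's x, y, z in rad. In form: [[[x, y, z], [rx, ry, rz]], ...]. A call has 1 to 8 rows; each row shifts and turns the commanded pose from where the row before left it; what a row does not reach is not made up. A row lasts 1/12 s, in which the tool goes at most 41.7 mm and 7.16 degrees, less where a joint would pass 70% of its speed; a pose out of reach is approached as far as the arm can. A call is refused whole if a number of a shift passes 41.7 or a number of a turn 0.125, either way. A call with a gripper value outside its range is refused whole. "fingers" is the opening, from -1 (shut) to 1 (fully open), set as the call begins (left out, the last holds). The fingers move at their own pace and stop on an object; "grip_force" is the grip in N (left out, the last holds). Time passes only in rows, so rows that do not move let the fingers close. It gives the time, the measured TCP pose, the force, the opening and the grip force at its end, in the units of the state.
- readout.get_state(): the state, without advancing time (a new reading comes with each control period).
- cams.read_camera(name): name is "side" or "top"; returns the picture (480x640x3 uint8, red, green, blue); there is no depth.
- cams.get_calibration(name): a dict with "fx", "fy", "cx", "cy" (pixels), "distortion" ([k1, k2, p1, p2, k3] as OpenCV has them; the pictures are not rectified), "eye" and "rotation" of the camera in the world. Camera axes: x right, y up, looking along -z (the intrinsics and any distortion apply to the point x, -y, -z); pixel columns grow to the right and rows downward; lengths in m; the calibration is good to about 2 mm. A picture is of the moment at which its call begins. get_calibration takes no time and is no camera call.
- sign_off(): hands the job in; it is judged then, once.
The state is a dict: "time": time; "qpos": joint angles; "dq": joint speeds; "joint_efforts": joint torques, N m; "eef_pos": TCP position; "tcp_rot": TCP orientation; "contact_force": force on the tool from outside, world axes, zero at the start; "wrist_torque": the same for the moment, N m; "opening": opening from 0.0 (shut) to 1.0 (fully open); "finger_force": force on a finger pad.
Only numpy, scipy, OpenCV 4.12 (cv2) and the standard library are available. Lean on these libraries where they do the work, as an engineer would, in place of code of your own. Each camera call takes 0.05 s, during which the arm holds its last target. There are 200 camera calls.

### The job

These four blanks go through the thicknesser next, thickest first, so that the machine is only ever wound down. Move them from the full stick rack to the empty feed rack, one flat across both bearers in the middle of each bay: the thickest in the bay next to the tall end board with the hand-hole, then the next thinner in each following bay, down to the thinnest at the other end.

Things in the scene. Friction and masses are not known exactly. Their poses are not given: they have to be found in the camera images.
- blank_45: the thickest blank: a short, chunky, light-coloured square block with a dark knot on its top, 45 mm thick (its height as it lies), 45 mm wide, 100 mm long; loose. Origin: centre of its underside; x along its width, y along its length, z up. Starts lying flat on the stick rack's bearers in any one of its bays, its length across the row
- blank_30: the second thickest blank: a reddish-brown square stick, 30 mm thick (its height as it lies), 30 mm wide, 150 mm long; loose. Origin: centre of its underside; x along its width, y along its length, z up. Starts lying flat on the stick rack's bearers in any one of its bays, its length across the row
- blank_22: the third thickest blank: a slender dark red-brown square stick, 22 mm thick (its height as it lies), 22 mm wide, 140 mm long; loose. Origin: centre of its underside; x along its width, y along its length, z up. Starts lying flat on the stick rack's bearers in any one of its bays, its length across the row
- blank_11: the thinnest blank: a flat pale slat, 11 mm thick (its height as it lies), 25 mm wide, 160 mm long; loose. Origin: centre of its underside; x along its width, y along its length, z up. Starts lying flat on the stick rack's bearers in any one of its bays, its length across the row
- stick_rack: dark wooden rack, full at the start, nearer to or farther from the robot; fixed. Same size and layout as feed_rack, with the same axes: 2 bearers with tops 30 mm above the table, 4 bays with centres at x = -102, -34, 34, 102 mm, y = 0. A low rail (34 mm high) closes each end. Origin: its middle, on the table; x along the row, z up
- feed_rack: pale wooden rack, empty at the start; fixed. Origin: its middle, on the table; x along the row (to the robot's right and ahead). Bearers along x, 20 mm wide, at y = +-36 mm, tops 30 mm above the table, gap of 52 mm between. Dowels (6 mm thick, tops at 62 mm) at x = 0, +-68, +-136 mm on both part it into 4 bays with centres at x = +-34, +-102 mm. The gap is open down to the table
- end_board: the tall plywood end board of the feed rack, 14 mm thick, 116 mm wide and 105 mm high, with a hand-hole near its top; it closes the feed rack at the rack's x = +147 or -147 mm and tells which bay is the first. Origin at the centre of its underside. Fixed

How it is judged:
At the end, for the whole second after the job is handed in: All four blanks rest, released, on the feed rack, from the end board on: 45, 30, 22, 11 mm; each within 15 mm of its bay's centre along the row and 18 mm across it, underside within 5 mm of the bearers' top, flat within 0.1 rad, square to the row within 0.2 rad (((x of end_board in the frame of feed_rack above 0 m and x of blank_45 in the frame of feed_rack between 0.087 and 0.117 m and x of blank_30 in the frame of feed_rack between 0.019 and 0.049 m and x of blank_22 in the frame of feed_rack between -0.049 and -0.019 m and x of blank_11 in the frame of feed_rack between -0.117 and -0.087 m) or (x of end_board in the frame of feed_rack below 0 m and x of blank_45 in the frame of feed_rack between -0.117 and -0.087 m and x of blank_30 in the frame of feed_rack between -0.049 and -0.019 m and x of blank_22 in the frame of feed_rack between 0.019 and 0.049 m and x of blank_11 in the frame of feed_rack between 0.087 and 0.117 m)) and y of blank_45 in the frame of feed_rack between -0.018 and 0.018 m and z of blank_45 in the frame of feed_rack between 0.025 and 0.035 m and angle between each of blank_45, blank_30, blank_22, blank_11's own z axis and vertical below 0.1 rad and angle between the y axis of each of blank_45, blank_30, blank_22, blank_11 and the y axis of feed_rack, either way round below 0.2 rad and linear speed of each of blank_45, blank_30, blank_22, blank_11 below 0.02 m/s and angular speed of each of blank_45, blank_30, blank_22, blank_11 below 0.2 rad/s and contact force between the fingers and blank_45 below 0.1 N and y of blank_30 in the frame of feed_rack between -0.018 and 0.018 m and z of blank_30 in the frame of feed_rack between 0.025 and 0.035 m and contact force between the fingers and blank_30 below 0.1 N and y of blank_22 in the frame of feed_rack between -0.018 and 0.018 m and z of blank_22 in the frame of feed_rack between 0.025 and 0.035 m and contact force between the fingers and blank_22 below 0.1 N and y of blank_11 in the frame of feed_rack between -0.018 and 0.018 m and z of blank_11 in the frame of feed_rack between 0.025 and 0.035 m and contact force between the fingers and blank_11 below 0.1 N); the robot touches nothing.
It also fails if it takes over 106 s, if anything falls off the work surface, if the arm or the gripper's body presses on something with over 40 N, if the wrist force passes 120 N, or if a joint passes its speed limit or range.

## Working session

There is one attempt and no reset: what is moved stays moved. The work goes in short steps, Python scripts to look and compute and a tool call to move; the robot and the scene stay as the last step left them, time stands still between calls to the robot, and variables do not carry over. Pictures are saved under pics/ and viewed, at most 14 in all, crops included, and the job is handed in when it is done.

Besides the shell and the picture viewer there is one more tool, called after "Request:" as name(argument=value, ...), one argument or row to a line, values as JSON. step_arm: Moves the arm, as the interface text tells. Its arguments: {"type":"object","properties":{"increments":{"type":"array","items":{"type":"array"}},"fingers":{"type":"number"},"grip_force":{"type":"number"}},"required":["increments"]}

```bash
mkdir -p pics; python3 - <<'E'
from plant import readout,cams,ctrl
import cv2
for n in("side","top"):
    cv2.imwrite(f"pics/{n}0.png",cams.read_camera(n)[:,:,::-1]); print(cams.get_calibration(n))
print(readout.get_state(),ctrl.hold_point_z)
E
```

```text
{'fx': 597.7897447727107, 'fy': 597.7897447727107, 'cx': 329.1783758068516, 'cy': 229.75250605805923, 'distortion': array([-0.11864995,  0.        ,  0.        ,  0.        ,  0.        ]), 'eye': array([ 0.61500991, -1.22802542,  0.80097206]), 'rotation': array([0.46277431, 0.00583471, 0.01141961, 0.88638338])}
{'fx': 485.9136875106155, 'fy': 485.9136875106155, 'cx': 314.13117514188116, 'cy': 242.68513567411821, 'distortion': array([-0.11933221,  0.        ,  0.        ,  0.        ,  0.        ]), 'eye': array([ 0.32148424, -0.15731689,  1.1754932 ]), 'rotation': array([-0.07100058,  0.07325418,  0.73203562, -0.67358489])}
{'time': 0.1, 'qpos': array([ 1.10699232e+00,  2.87117581e-01,  1.57807138e+00, -3.50662495e-05,
        1.27861438e+00, -1.49980152e-01]), 'dq': array([-5.52711467e-05, -1.20601478e-03, -2.82555864e-03,  1.43679403e-03,
       -9.46622910e-04, -1.55932289e-04]), 'joint_efforts': array([ 1.67885384e-03, -4.07295907e+01, -2.93699223e+01, -1.05430379e-04,
        3.43066429e-03,  3.53285252e-06]), 'eef_pos': array([0.2080597 , 0.64148675, 0.23003642]), 'tcp_rot': array([ 1.56263721e-01,  9.87714750e-01, -1.05877084e-03, -3.17921707e-04]), 'contact_force': array([0.0567281 , 0.10125474, 0.07782817]), 'wrist_torque': array([ 0.01059868,  0.02422672, -0.0286577 ]), 'finger_force': 0.0, 'opening': 1.0010443229854777} 0.0187
```

View pics/side0.png

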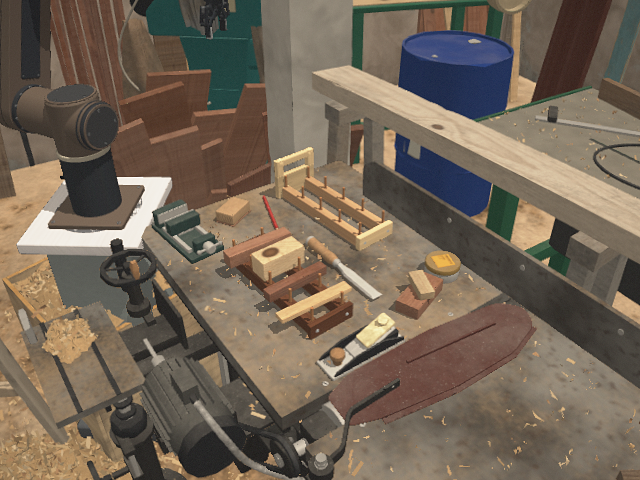

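View pics/top0.png

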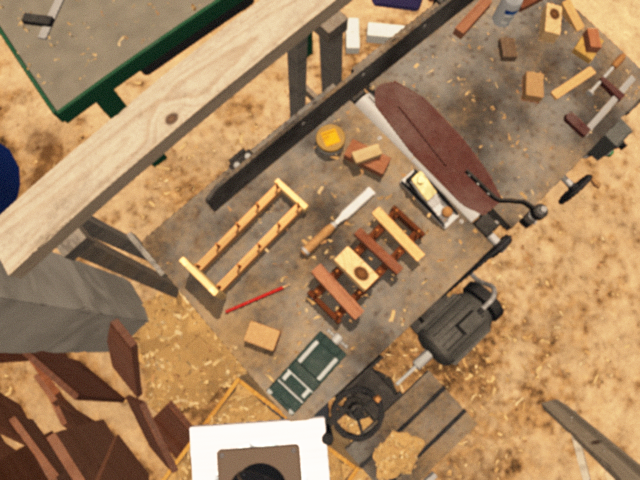

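```bash
python3 - <<'E'
import cv2
s=cv2.imread("pics/side0.png");t=cv2.imread("pics/top0.png")
a=s[140:340,210:410];b=t[170:330,170:430]
cv2.imwrite("pics/sc.png",cv2.resize(a,None,fx=3,fy=3,interpolation=2))
cv2.imwrite("pics/tc.png",cv2.resize(b,None,fx=3,fy=3,interpolation=2))
E
```

```text
(no output)
```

View pics/sc.png

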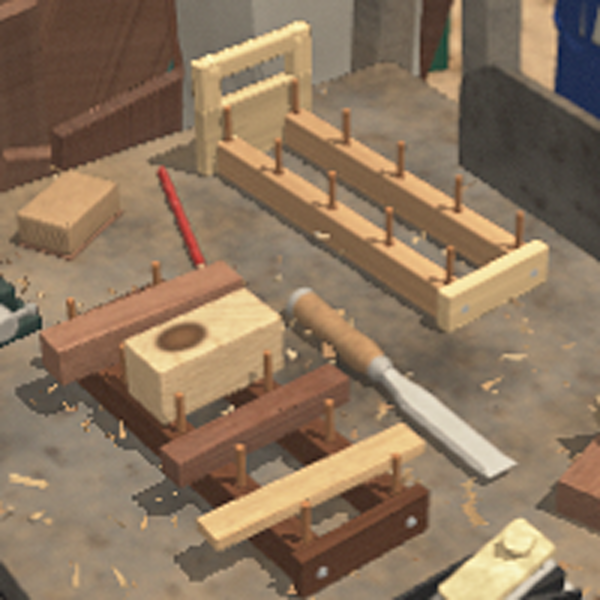

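View pics/tc.png

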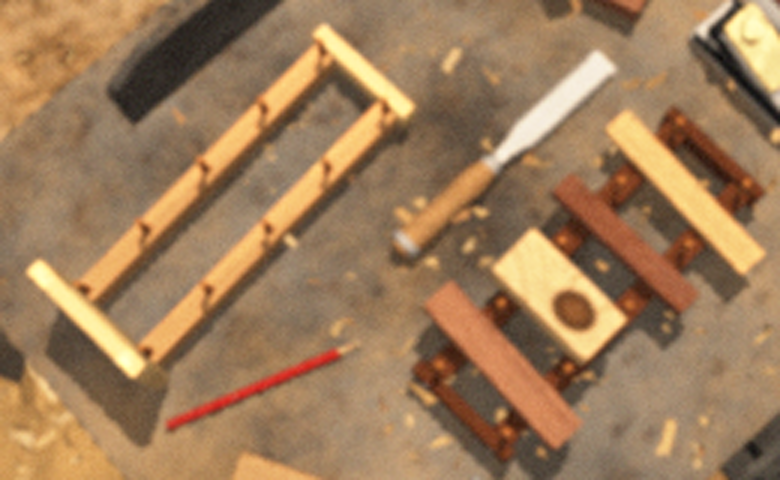

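```bash
cat >h.py <<'E'
import numpy as np,cv2
from scipy.spatial.transform import Rotation as R
from scipy.optimize import least_squares
from plant import cams
C={n:cams.get_calibration(n) for n in("side","top")}
def proj(n,P):
    c=C[n];p=(np.atleast_2d(P)-c["eye"])@R.from_quat(c["rotation"]).as_matrix()
    p=p*[1,-1,-1];K=np.array([[c["fx"],0,c["cx"]],[0,c["fy"],c["cy"]],[0,0,1]])
    return cv2.projectPoints(p,np.zeros(3),np.zeros(3),K,c["distortion"])[0][:,0]
S=lambda u:(np.array(u,float)+.5)/3-.5+[210,140]
T=lambda u:(np.array(u,float)+.5)/3-.5+[170,170]
def tri(s,t,x0=(.5,.1,.05)):
    r=least_squares(lambda P:np.r_[proj("side",P)[0]-s,proj("top",P)[0]-t],x0)
    return r.x,np.abs(r.fun).max()
E
cat >m.py <<'E'
from h import *
np.set_printoptions(precision=4,suppress=True)
B={30:([(42,338),(228,262),(244,283)],[(580,425),(455,282)],0),}
sc={30:[(42,338),(60,358),(228,262),(244,283)],45:[(125,345),(163,372),(245,288),(283,320)],22:[(165,455),(180,467),(330,365),(349,378)],11:[(198,520),(218,538),(405,425),(425,440)]}
tc={30:[(555,447),(580,425),(427,305),(455,282)],45:[(583,363),(628,315),(491,268),(533,228)],22:[(680,312),(697,292),(555,190),(572,176)],11:[(745,273),(765,252),(606,127),(627,110)]}
for k in sc:
    s,t=np.array(sc[k],float),np.array(tc[k],float)
    a,e=tri(S(s[:2].mean(0)),T(t[:2].mean(0)));b,f=tri(S(s[2:].mean(0)),T(t[2:].mean(0)))
    print(k,a,b,"err",round(e,1),round(f,1),"ctr",(a+b)/2,"len",np.linalg.norm(b-a),"yaw",np.degrees(np.arctan2(*(b-a)[[1,0]])))
print("board",[tri(S(a),T(b)) for a,b in [((200,67),(138,376)),((300,28),(36,264))]])
near=[(228,112),(278,141),(332,174),(389,210),(449,248)];far=[(294,80),(346,111),(400,144),(459,178),(519,214)]
L=[(x,-.036,.062) for x in(-.136,-.068,0,.068,.136)]+[(x,.036,.062) for x in(-.136,-.068,0,.068,.136)]
L=np.array(L)
def W(p,L=L): return R.from_euler("z",p[2]).apply(L)+[p[0],p[1],p[3]]
s=S(near+far)
top=T([(38,262),(140,376),(320,28),(412,112)]);
E4=np.array([(-.147,.058,.105),(-.147,-.058,.105),(.147,.046,.034),(.147,-.046,.034)])
r=least_squares(lambda p:(proj("side",W(p))-s).ravel(),[.6,.25,-.3,0]);print("side only",r.x,np.abs(r.fun).max())
td=T([(150,351),(208,289),(268,227),(327,163),(388,101),(85,287),(143,228),(204,165),(264,104),(323,45)])
r=least_squares(lambda p:np.r_[(proj("side",W(p))-s).ravel(),(proj("top",W(p))-td).ravel()],[.6,.25,-.3,0]);p=r.x;print("both",p,np.abs(r.fun).max())
print("E4 res",proj("top",W(p,E4))-top)
print("bays",W([*p[:3],0],np.array([(x,0,.03) for x in(-.102,-.034,.034,.102)])))
for n,l in(("side",s),("top",td)): print((proj(n,W(p))-l).mean(0))
E
python3 m.py
```

```text
30 [ 0.3778 -0.2582  0.056 ] [ 0.4967 -0.1708  0.0598] err 0.7 1.4 ctr [ 0.4372 -0.2145  0.0579] len 0.14762311499023725 yaw 36.305220117614745
45 [ 0.4475 -0.2925  0.0748] [ 0.5231 -0.2284  0.0744] err 0.8 0.6 ctr [ 0.4853 -0.2604  0.0746] len 0.09914349144044243 yaw 40.30710684091382
22 [ 0.4733 -0.364   0.048 ] [ 0.5764 -0.2752  0.0529] err 0.5 0.9 ctr [ 0.5248 -0.3196  0.0505] len 0.13612993947947233 yaw 40.750414675349084
11 [ 0.5011 -0.4214  0.0433] [ 0.628  -0.3246  0.042 ] err 0.7 0.7 ctr [ 0.5645 -0.373   0.0427] len 0.15958618342837866 yaw 37.325427106971205
board [(array([0.4478, 0.0589, 0.1022]), np.float64(2.0743639937011835)), (array([0.5324, 0.1311, 0.1036]), np.float64(0.6769030072040891))]
side only [ 0.5902 -0.0051 -0.837  -0.005 ] 0.9340573630851452
both [ 0.5872 -0.0175 -0.8317  0.0013] 2.1161560077035233
E4 res [[-0.4028  1.649 ]
 [ 1.5035 -1.17  ]
 [ 1.8152  1.869 ]
 [-1.6767 -1.7893]]
bays [[ 0.5185  0.0579  0.03  ]
 [ 0.5643  0.0076  0.03  ]
 [ 0.6101 -0.0426  0.03  ]
 [ 0.6559 -0.0929  0.03  ]]
[-1.3568  0.4564]
[-0.3973 -1.3528]
```

```bash
cat >>m.py <<'E'
print("-----")
r=least_squares(lambda p:(proj("side",W([*p,0]))-s).ravel(),[.6,0,-.83]);print("side z0",r.x,np.abs(r.fun).max())
for h in(.062,.045,.03):
    L2=L.copy();L2[:,2]=h
    r=least_squares(lambda p:(proj("top",W([*p,0],L2))-td).ravel(),[.6,0,-.83]);print("top z0 h",h,r.x,np.abs(r.fun).max())
f=lambda p:np.r_[proj("top",W([*p[:3],0],E4))[:2].mean(0)-top[:2].mean(0),proj("top",W([*p[:3],0],E4))[2:].mean(0)-top[2:].mean(0)]
r=least_squares(f,[.6,0,-.83]);print("top ends",r.x,r.fun)
E
python3 m.py|sed '1,/-----/d'
python3 - <<'E'
import cv2
t=cv2.imread("pics/top0.png")
a=t[170:300,175:315]
cv2.imwrite("pics/tf.png",cv2.resize(a,None,fx=4.5,fy=4.5,interpolation=2))
E
```

```text
side z0 [ 0.5903 -0.0131 -0.8397] 1.133732321644061
top z0 h 0.062 [ 0.5842 -0.0181 -0.8277] 0.9392688320852471
top z0 h 0.045 [ 0.5881 -0.0159 -0.8279] 0.772616040223852
top z0 h 0.03 [ 0.5916 -0.0141 -0.8281] 1.3229391241654298
top ends [ 0.5878 -0.0166 -0.8356] [ 0.1071 -0.1086 -0.1151  0.1277]
```

View pics/tf.png

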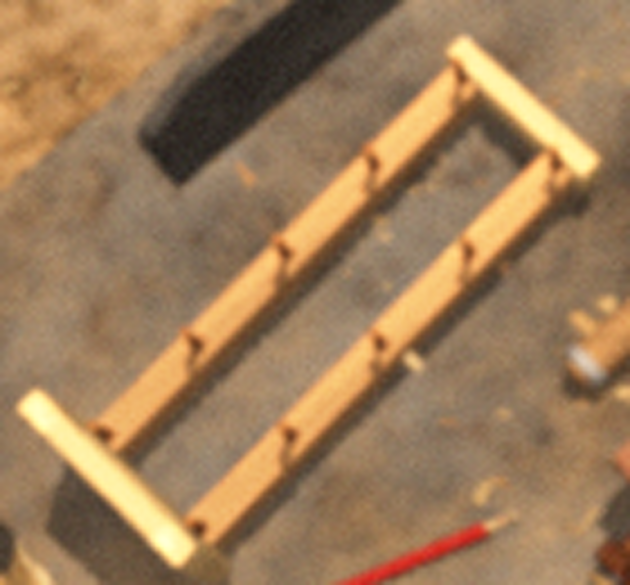

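```bash
python3 - <<'E'
from h import *
np.set_printoptions(precision=3,suppress=True)
def at(n,uv,z):
    r=least_squares(lambda q:proj(n,[q[0],q[1],z])[0]-uv,[.6,.1]);return r.x
print("beam end",tri((314,75),(8,232)),tri((316,90),(15,272)),tri((438,128),(171,118)),"knot")
print("table corner etc",at("top",(178,293),0),at("top",(150,235),0),at("top",(212,203),0), "wall rail", at("side",(365,190),0),tri((365,163),(208,195)))
print("pillar", at("top",(140,320),0),at("side",(275,165),0),at("side",(355,160),0), at("top",(140,320),-.6))
print("tcp",proj("side",[.208,.642,.23]),proj("top",[.208,.642,.23]),proj("top",[0,0,0]))
E
```

```text
beam end (array([0.577, 0.495, 0.185]), np.float64(17.13571116223983)) (array([0.531, 0.537, 0.101]), np.float64(0.7089243921234925)) (array([0.85 , 0.134, 0.165]), np.float64(0.3702537025689878)) knot
table corner etc [0.467 0.171] [0.619 0.239] [0.689 0.078] wall rail [0.674 0.104] (array([0.673, 0.066, 0.102]), np.float64(1.5086484284717585))
pillar [0.408 0.268] [0.427 0.233] [0.65  0.267] [0.452 0.486]
tcp [[216.262  39.137]] [[-63.743 420.446]] [[260.407 487.364]]
```

```bash
python3 - <<'E'
import cv2
s=cv2.imread("pics/side0.png")
a=s[0:230,0:380]
cv2.imwrite("pics/s2.png",cv2.resize(a,None,fx=2,fy=2,interpolation=2))
E
```

```text
(no output)
```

View pics/s2.png

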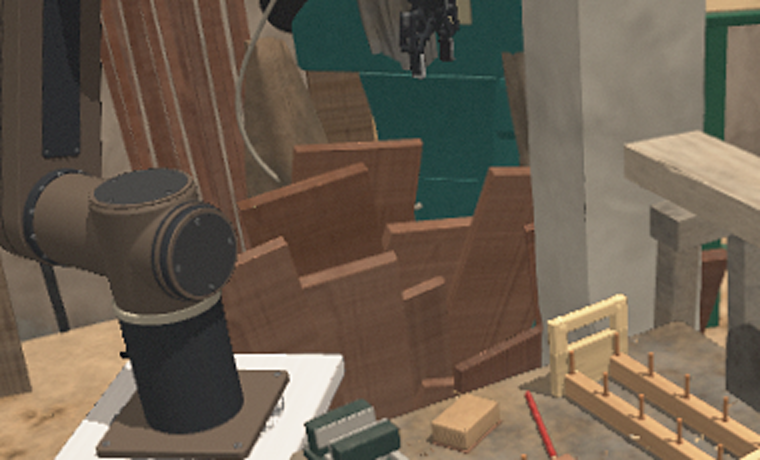

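```bash
python3 - <<'E'
import cv2
s=cv2.imread("pics/top0.png")
a=s[190:480,0:300]
cv2.imwrite("pics/t2.png",cv2.resize(a,None,fx=2,fy=2,interpolation=2))
E
```

```text
(no output)
```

View pics/t2.png

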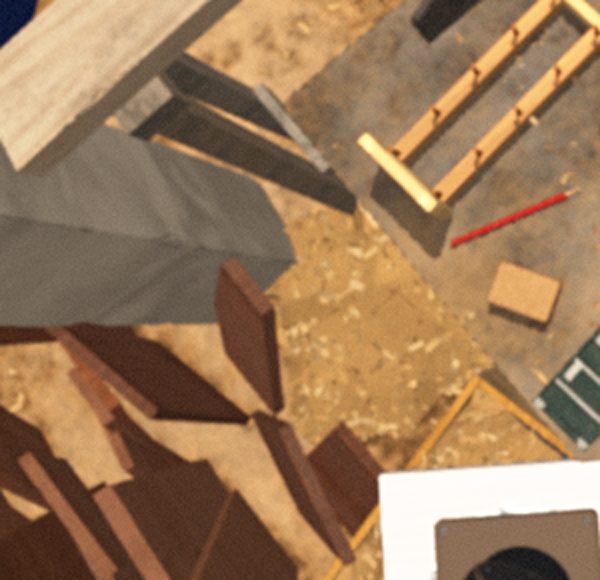

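```bash
python3 - <<'E'
from h import *
np.set_printoptions(precision=3,suppress=True)
for s in((291,90),(292,40)):
  for t in((147,319),(75,310),(20,302)):
    r=least_squares(lambda q:np.r_[proj("side",[q[0],q[1],q[2]])[0]-s,proj("top",[q[0],q[1],q[3]])[0]-t],[.55,.4,.2,0]);print(s,t,r.x,r.cost)
s=(262,40)
r=least_squares(lambda q:np.r_[proj("side",[q[0],q[1],q[2]])[0]-s,proj("top",[q[0],q[1],q[3]])[0]-(60,352)],[.55,.4,.2,0]);print("left corner",r.x,r.cost)
s=(352,40)
r=least_squares(lambda q:np.r_[proj("side",[q[0],q[1],q[2]])[0]-s,proj("top",[q[0],q[1],q[3]])[0]-(110,273)],[.55,.4,.2,0]);print("right corner",r.x,r.cost)
# tall beam: height
print([tri(a,b) for a,b in (((372,110),(90,185)),)])
E
```

```text
(291, 90) (147, 319) [ 0.457  0.471  0.126 -0.635] 1.6155871338926322e-27
(291, 90) (75, 310) [ 0.455  0.49   0.119 -0.107] 3.6350710512584224e-27
(291, 90) (20, 302) [0.455 0.494 0.117 0.147] 2.0194839173657902e-27
(292, 40) (147, 319) [ 0.462  0.497  0.271 -0.71 ] 1.6155871338926322e-27
(292, 40) (75, 310) [ 0.461  0.517  0.265 -0.16 ] 2.0194839173657902e-27
(292, 40) (20, 302) [0.46  0.521 0.264 0.104] 3.2311742677852644e-27
left corner [ 0.349  0.677  0.216 -0.372] 8.243533350687156e-25
right corner [ 0.639  0.604  0.24  -0.61 ] 4.0389678347315804e-28
[(array([0.708, 0.337, 0.129]), np.float64(4.704040226651671))]
```

Request:
step_arm(
  increments=[
    [[-10,-31,8],[0,0,-0.07]],
    [[-10,-31,8],[0,0,-0.07]],
    [[-10,-31,8],[0,0,-0.07]],
    [[-10,-31,8],[0,0,-0.07]],
    [[-10,-31,8],[0,0,-0.07]],
    [[-10,-31,8],[0,0,-0.07]],
    [[25,-15,0],[0,0,-0.07]],
    [[25,-15,0],[0,0,-0.07]],
  ],
  fingers=0.53,
  grip_force=50,
)

```text
time: 0.77
eef_pos: [0.1974, 0.4249, 0.2799]
tcp_rot: [0.423, 0.906, 0.001, 0.0]
contact_force: [-0.3, 0.4, 0.9]
opening: 0.768
finger_force: 0.0
```

Request:
step_arm(
  increments=[
    [[25.5,-15,0],[0,0,-0.07]],
    [[25.5,-15,0],[0,0,-0.07]],
    [[25.5,-15,0],[0,0,-0.07]],
    [[25.5,-15,0],[0,0,-0.07]],
    [[25.5,-15,0],[0,0,-0.07]],
    [[17,-29,0],[0,0,-0.07]],
    [[17,-29,0],[0,0,-0.07]],
    [[17,-29,0],[0,0,-0.07]],
  ],
)

```text
time: 1.43
eef_pos: [0.3772, 0.2626, 0.2788]
tcp_rot: [0.658, 0.753, -0.0, -0.0]
contact_force: [1.6, 0.2, 0.6]
opening: 0.766
finger_force: 0.0
```

Request:
step_arm(
  increments=[
    [[17,-29,0],[0,0,-0.07]],
    [[17,-29,0],[0,0,-0.07]],
    [[17,-29,0],[0,0,-0.07]],
    [[17,-29,0],[0,0,-0.07]],
    [[17,-29,0],[0,0,-0.07]],
    [[2,-35,0],[0,0,-0.07]],
    [[2,-35,0],[0,0,-0.07]],
    [[2,-35,0],[0,0,-0.07]],
  ],
)

```text
time: 2.1
eef_pos: [0.4675, 0.0124, 0.2788]
tcp_rot: [0.841, 0.542, -0.0, -0.0]
contact_force: [0.5, 0.3, -0.9]
opening: 0.767
finger_force: 0.0
```

Request:
step_arm(
  increments=[
    [[2,-35,0],[0,0,-0.07]],
    [[2,-35,0],[0,0,-0.07]],
    [[2,-35,0],[0,0,-0.07]],
    [[2,-35,0],[0,0,-0.07]],
    [[2,-35,0],[0,0,-0.07]],
    [[2,-35,0],[0,0,-0.07]],
    [[2,-35,0],[0,0,-0.05]],
    [[0,0,0],[0,0,0]],
  ],
)

```text
time: 2.77
eef_pos: [0.4813, -0.236, 0.2786]
tcp_rot: [0.944, 0.329, -0.001, 0.001]
contact_force: [-0.8, -0.3, 0.6]
opening: 0.763
finger_force: 0.0
```

```bash
cat >st.py <<'E'
from h import *
from plant import readout
s=readout.get_state();M=R.from_quat(s["tcp_rot"]).as_matrix()
print(s["time"],s["eef_pos"].round(4),"yaw y",np.arctan2(M[1,1],M[0,1]).round(4),"z",M[:,2].round(3),s["qpos"].round(2),s["opening"])
E
python3 st.py
```

```text
2.7667 [ 0.4813 -0.236   0.2786] yaw y -0.8998 z [-0.001 -0.002 -1.   ] [-0.64 -0.06  1.86 -0.    1.33  0.26] 0.7632433352841417
```

Request:
step_arm(
  increments=[
    [[2,-27,-30],[0,0,0.005]],
    [[0,0,-35],[0,0,0]],
    [[0,0,-35],[0,0,0]],
    [[0,0,-35],[0,0,0]],
    [[0,0,-30],[0,0,0]],
    [[0,0,-10],[0,0,0]],
    [[0,0,0],[0,0,0]],
  ],
)

```text
time: 3.35
eef_pos: [0.4817, -0.2558, 0.1007]
tcp_rot: [0.942, 0.335, -0.002, -0.003]
contact_force: [0.0, -0.6, 0.2]
opening: 0.768
finger_force: 0.0
```

```bash
python3 st.py; python3 - <<'E'
from plant import cams
import cv2,numpy as np
s=cams.read_camera("side")[100:350,200:400,::-1];t=cams.read_camera("top")[150:350,250:450,::-1]
f=lambda a,h:cv2.resize(a,(400,h),interpolation=2)
o=np.zeros((500,800,3),np.uint8);o[:,:400]=f(s,500);o[:400,400:]=f(t,400)
cv2.imwrite("pics/c1.png",o)
E
```

```text
3.35 [ 0.4817 -0.2558  0.1007] yaw y -0.8875 z [-0.006  0.005 -1.   ] [-0.67  0.15  1.99  0.    1.01  0.21] 0.7676269418815689
```

View pics/c1.png

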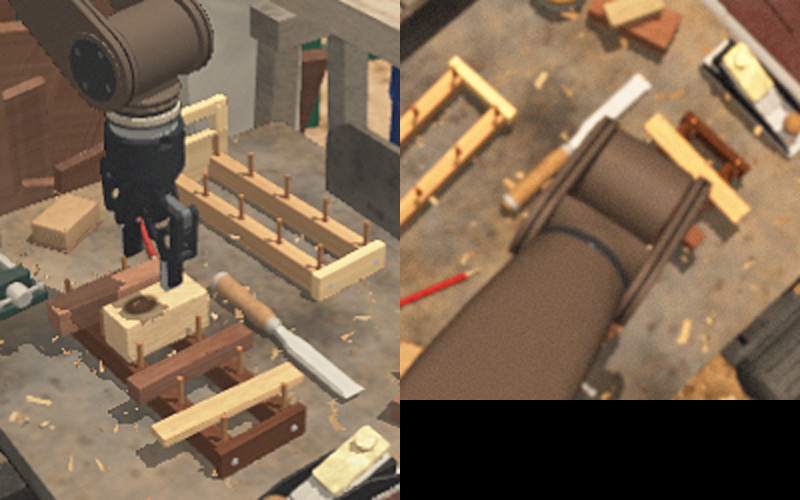

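```bash
python3 - <<'E'
from h import *
d=np.array([.631,-.776,0]);c=np.array([.4817,-.2558,.108])
for k in(-.045,-.033,0,.033,.045): print(k,((proj("side",c+k*d)[0]-[200,100])*2).round(0))
print(((proj("side",[[.4835,-.263,.075],[.5231,-.2284,.075]])-[200,100])*2).round(0))
E
```

```text
-0.045 [126. 250.]
-0.033 [132. 256.]
0 [150. 271.]
0.033 [169. 286.]
0.045 [175. 292.]
[[153. 301.]
 [194. 282.]]
```

Request:
step_arm(
  increments=[
    [[2.8,-6.2,0],[0,0,-0.006]],
    [[0,0,-20],[0,0,0]],
    [[0,0,-20],[0,0,0]],
    [[0,0,-16],[0,0,0]],
    [[0,0,-8],[0,0,0]],
    [[0,0,0],[0,0,0]],
    [[0,0,0],[0,0,0]],
  ],
)

```text
time: 4.03
eef_pos: [0.4876, -0.265, 0.0417]
tcp_rot: [0.943, 0.332, 0.001, 0.001]
contact_force: [0.3, 0.1, 0.9]
opening: 0.763
finger_force: 0.0
```

Request:
step_arm(
  increments=[
    [[0,0,0],[0,0,0]],
    [[0,0,0],[0,0,0]],
    [[0,0,0],[0,0,0]],
    [[0,0,0],[0,0,0]],
    [[0,0,0],[0,0,0]],
    [[0,0,0],[0,0,0]],
  ],
  fingers=-1,
  grip_force=50,
)

```text
time: 4.53
eef_pos: [0.4879, -0.2652, 0.0423]
tcp_rot: [0.943, 0.332, 0.001, 0.002]
contact_force: [0.0, 1.1, 6.3]
opening: 0.519
finger_force: 52.6
```

```bash
python3 st.py
```

```text
4.5333 [ 0.4879 -0.2652  0.0423] yaw y -0.894 z [ 0.003 -0.002 -1.   ] [-0.68  0.26  1.99  0.    0.89  0.21] 0.5189579122552765
```

Request:
step_arm(
  increments=[
    [[0,0,15],[0,0,0]],
    [[0,0,30],[0,0,0]],
    [[0,0,30],[0,0,0]],
    [[0,0,20],[0,0,0]],
    [[4,20,0],[0,0,0.006]],
    [[4,32,0],[0,0,0.006]],
    [[4,32,0],[0,0,0.006]],
    [[4,32,0],[0,0,0.006]],
  ],
)

```text
time: 5.2
eef_pos: [0.5022, -0.147, 0.1352]
tcp_rot: [0.939, 0.343, -0.0, -0.0]
contact_force: [0.9, 0.6, -1.4]
opening: 0.517
finger_force: 52.0
```

Request:
step_arm(
  increments=[
    [[4,32,0],[0,0,0.006]],
    [[4,32,0],[0,0,0.006]],
    [[4,32,0],[0,0,0.006]],
    [[4,32,0],[0,0,0.006]],
    [[4,32,0],[0,0,0.006]],
    [[2,25,0],[0,0,0.004]],
    [[0,16,0],[0,0,0]],
    [[0,0,0],[0,0,0]],
  ],
)

```text
time: 5.87
eef_pos: [0.5239, 0.0557, 0.1348]
tcp_rot: [0.933, 0.361, -0.0, -0.001]
contact_force: [0.0, 0.2, -1.6]
opening: 0.524
finger_force: 51.9
```

Request:
step_arm(
  increments=[
    [[0,0,0],[0,0,0]],
    [[0,0,0],[0,0,0]],
  ],
)

```text
time: 6.03
eef_pos: [0.5243, 0.0523, 0.135]
tcp_rot: [0.933, 0.359, -0.0, 0.0]
contact_force: [-0.9, -0.1, -1.2]
opening: 0.518
finger_force: 51.9
```

```bash
python3 st.py
```

```text
6.0333 [0.5243 0.0523 0.135 ] yaw y -0.836 z [-0.001 -0.    -1.   ] [-0.09  0.06  2.02 -0.    1.06  0.74] 0.5182794858462854
```

Request:
step_arm(
  increments=[
    [[0,4.5,0],[0,0,0]],
    [[0,0,-20],[0,0,0]],
    [[0,0,-20],[0,0,0]],
    [[0,0,-10],[0,0,0]],
    [[0,0,0],[0,0,0]],
    [[0,0,0],[0,0,0]],
  ],
)

```text
time: 6.53
eef_pos: [0.5243, 0.0569, 0.0849]
tcp_rot: [0.933, 0.359, -0.001, -0.0]
contact_force: [0.8, 0.1, -0.4]
opening: 0.52
finger_force: 51.9
```

```bash
python3 st.py; cat >pic.py <<'E'
import sys
from plant import cams
import cv2,numpy as np
s=cams.read_camera("side")[120:320,240:400,::-1];t=cams.read_camera("top")[160:310,170:320,::-1]
o=np.zeros((500,800,3),np.uint8);o[:,:400]=cv2.resize(s,(400,500),interpolation=2);o[:400,400:]=cv2.resize(t,(400,400),interpolation=2)
cv2.imwrite(f"pics/{sys.argv[1]}.png",o)
E
python3 pic.py c2
```

```text
6.5333 [0.5243 0.0569 0.0849] yaw y -0.837 z [-0.001  0.    -1.   ] [-0.08  0.14  2.04 -0.    0.96  0.75] 0.5195968887002818
```

View pics/c2.png

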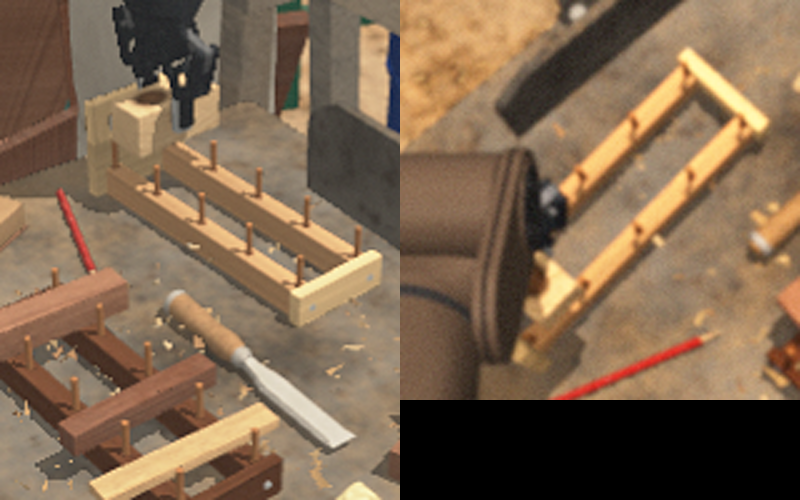

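```bash
python3 - <<'E'
from h import *
a=-.837;d=np.array([np.cos(a),np.sin(a),0]);n=np.array([-d[1],d[0],0])
c=np.array([.5243,.0569,0])-.0007*n
f=lambda P:((proj("side",P)-[240,120])*2.5).round(0).tolist()
for z in(.073,.118): print(z,f([c+k*d-.05*n+[0,0,z] for k in(-.0225,.0225)]),f([c+.0225*d+.05*n+[0,0,z]]))
r=np.array([.589,-.015,0]);a=-.836;d=np.array([np.cos(a),np.sin(a),0]);n=np.array([-d[1],d[0],0])
print("dowels",f([r+x*d-.036*n+[0,0,.062] for x in(-.136,-.068,0,.068,.136)]),f([r+x*d+.036*n+[0,0,.062] for x in(-.136,-.068,0,.068,.136)]))
print((c-r)@d,(c-r)@n)
E
```

```text
0.073 [[109.0, 142.0], [138.0, 160.0]] [[217.0, 127.0]]
0.118 [[107.0, 102.0], [136.0, 119.0]] [[217.0, 86.0]]
dowels [[111.0, 141.0], [154.0, 167.0], [199.0, 196.0], [247.0, 226.0], [298.0, 258.0]] [[168.0, 118.0], [211.0, 143.0], [256.0, 170.0], [305.0, 198.0], [356.0, 228.0]]
-0.09672536269000413 -0.000500933122562858
```

```bash
python3 - <<'E'
from plant import cams
import cv2
s=cams.read_camera("side")[130:220,260:360,::-1]
cv2.imwrite("pics/c3.png",cv2.resize(s,None,fx=6,fy=6,interpolation=2))
E
```

```text
(no output)
```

View pics/c3.png

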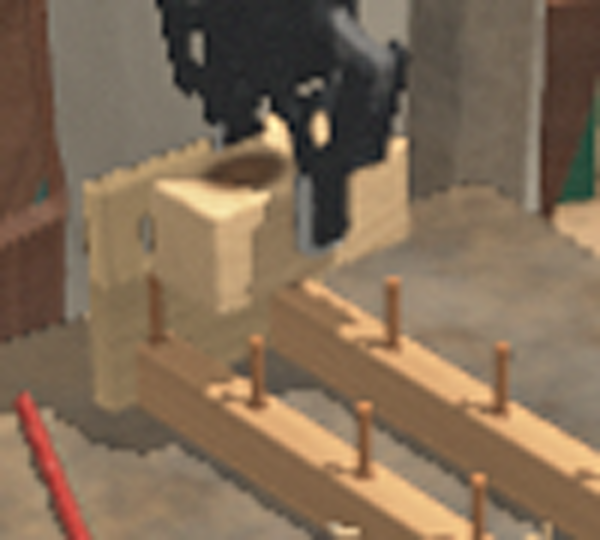

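Request:
step_arm(
  increments=[
    [[-2,-2,0],[0,0,0]],
    [[0,0,-10],[0,0,0]],
    [[0,0,-10],[0,0,0]],
    [[0,0,-10],[0,0,0]],
    [[0,0,-8],[0,0,0]],
    [[0,0,-3],[0,0,0]],
    [[0,0,0],[0,0,0]],
    [[0,0,0],[0,0,0]],
  ],
)

```text
time: 7.35
eef_pos: [0.5273, 0.0549, 0.0575]
tcp_rot: [0.933, 0.359, 0.0, -0.001]
contact_force: [-20.1, -7.5, 65.8]
opening: 0.516
finger_force: 71.0
```

Request:
step_arm(
  increments=[
    [[0,0,-1.5],[0,0,0]],
    [[0,0,0],[0,0,0]],
    [[0,0,0],[0,0,0]],
  ],
)

```text
time: 7.6
eef_pos: [0.5274, 0.055, 0.0574]
tcp_rot: [0.933, 0.359, -0.0, -0.001]
contact_force: [-22.4, -7.1, 74.1]
opening: 0.521
finger_force: 71.3
```

```bash
python3 - <<'E'
from plant import cams
import cv2
s=cams.read_camera("side")[120:220,260:360,::-1]
cv2.imwrite("pics/c4.png",cv2.resize(s,None,fx=6,fy=6,interpolation=2))
E
```

```text
(no output)
```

View pics/c4.png

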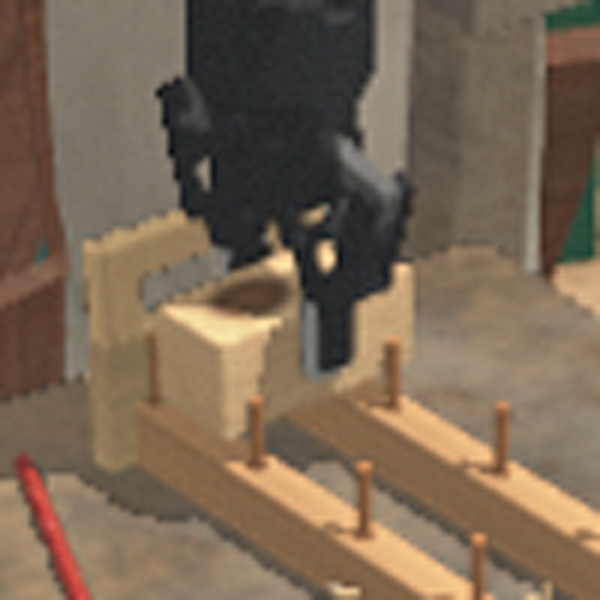

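Request:
step_arm(
  increments=[
    [[0,0,12],[0,0,0]],
    [[0,0,12],[0,0,0]],
    [[0,0,0],[0,0,0]],
  ],
)

```text
time: 7.9
eef_pos: [0.524, 0.0552, 0.0686]
tcp_rot: [0.933, 0.359, 0.002, 0.001]
contact_force: [-0.1, -0.1, -0.5]
opening: 0.518
finger_force: 56.6
```

```bash
python3 st.py
```

```text
7.9 [0.524  0.0552 0.0686] yaw y -0.8359 z [ 0.004 -0.    -1.   ] [-0.09  0.16  2.05 -0.    0.92  0.75] 0.5180878784382562
```

Request:
step_arm(
  increments=[
    [[0,0,13],[0,0,0]],
    [[0,0,13],[0,0,0]],
    [[12,-13,0],[0,0,0]],
    [[18,-20,0],[0,0,0]],
    [[9,-11,0],[0,0,0]],
    [[0,0,0],[0,0,0]],
    [[0,0,0],[0,0,0]],
  ],
)

```text
time: 8.48
eef_pos: [0.5607, 0.0111, 0.0908]
tcp_rot: [0.934, 0.359, -0.002, -0.001]
contact_force: [-0.1, 0.0, -1.7]
opening: 0.523
finger_force: 56.7
```

```bash
python3 st.py
```

```text
8.4833 [0.5607 0.0111 0.0908] yaw y -0.8375 z [-0.004  0.001 -1.   ] [-0.16  0.2   1.96  0.    0.99  0.68] 0.5229239332971148
```

Request:
step_arm(
  increments=[
    [[3,-3,0],[0,0,0]],
    [[0,0,-15],[0,0,0]],
    [[0,0,-15],[0,0,0]],
    [[0,0,-10],[0,0,0]],
    [[0,0,-6],[0,0,0]],
    [[0,0,-2],[0,0,0]],
    [[0,0,0],[0,0,0]],
    [[0,0,0],[0,0,0]],
  ],
)

```text
time: 9.15
eef_pos: [0.565, 0.0084, 0.0453]
tcp_rot: [0.933, 0.359, 0.0, 0.0]
contact_force: [0.4, 1.2, -2.4]
opening: 0.516
finger_force: 56.7
```

```bash
python3 st.py
```

```text
9.15 [0.565  0.0084 0.0453] yaw y -0.8358 z [ 0.001 -0.    -1.   ] [-0.16  0.27  1.97  0.    0.9   0.67] 0.5163023011972759
```

Request:
step_arm(
  increments=[
    [[0,0,-1.5],[0,0,0]],
    [[0,0,-1],[0,0,0]],
    [[0,0,0],[0,0,0]],
    [[0,0,0],[0,0,0]],
  ],
)

```text
time: 9.48
eef_pos: [0.5648, 0.0083, 0.0426]
tcp_rot: [0.933, 0.359, 0.0, 0.0]
contact_force: [0.3, -0.4, -1.6]
opening: 0.518
finger_force: 56.7
```

Request:
step_arm(
  increments=[
    [[0,0,-1],[0,0,0]],
    [[0,0,-1],[0,0,0]],
    [[0,0,0],[0,0,0]],
    [[0,0,0],[0,0,0]],
  ],
)

```text
time: 9.82
eef_pos: [0.5651, 0.0082, 0.0423]
tcp_rot: [0.933, 0.359, 0.0, 0.0]
contact_force: [-4.2, 1.0, 8.7]
opening: 0.521
finger_force: 57.6
```

Touching at TCP z ≈ 42.4. Release, rise 18.5, regrip.

Request:
step_arm(
  increments=[
    [[0,0,0],[0,0,0]],
    [[0,0,0],[0,0,0]],
    [[0,0,1.5],[0,0,0]],
    [[0,0,9],[0,0,0]],
    [[0,0,9.5],[0,0,0]],
    [[0,0,0],[0,0,0]],
    [[0,0,0],[0,0,0]],
  ],
  fingers=0.4,
)

```text
time: 10.4
eef_pos: [0.5657, 0.0082, 0.0618]
tcp_rot: [0.933, 0.359, 0.001, 0.001]
contact_force: [-0.8, -0.1, 0.0]
opening: 0.701
finger_force: 0.0
```

```bash
python3 st.py
```

```text
10.4 [0.5657 0.0082 0.0618] yaw y -0.836 z [ 0.003 -0.    -1.   ] [-0.16  0.25  1.96 -0.    0.93  0.67] 0.7005231221813576
```

Request:
step_arm(
  increments=[
    [[0,0,0],[0,0,0]],
    [[0,0,0],[0,0,0]],
    [[0,0,0],[0,0,0]],
    [[0,0,0],[0,0,0]],
    [[0,0,0],[0,0,0]],
  ],
  fingers=-1,
  grip_force=50,
)

```text
time: 10.82
eef_pos: [0.565, 0.0083, 0.0608]
tcp_rot: [0.933, 0.359, 0.0, 0.0]
contact_force: [-0.4, -0.1, 4.2]
opening: 0.514
finger_force: 52.8
```

Request:
step_arm(
  increments=[
    [[0,0,6],[0,0,0]],
    [[0,0,12],[0,0,0]],
    [[0,0,15],[0,0,0]],
    [[0,0,14],[0,0,0]],
    [[0,0,6],[0,0,0]],
    [[0,0,0],[0,0,0]],
    [[0,0,0],[0,0,0]],
  ],
)

```text
time: 11.4
eef_pos: [0.5645, 0.0084, 0.1134]
tcp_rot: [0.933, 0.359, 0.0, 0.0]
contact_force: [-0.6, -0.6, -1.6]
opening: 0.514
finger_force: 52.2
```

```bash
python3 st.py; python3 pic.py c5
```

```text
11.4 [0.5645 0.0084 0.1134] yaw y -0.836 z [ 0. -0. -1.] [-0.16  0.17  1.94  0.    1.03  0.67] 0.513670341243768
```

View pics/c5.png

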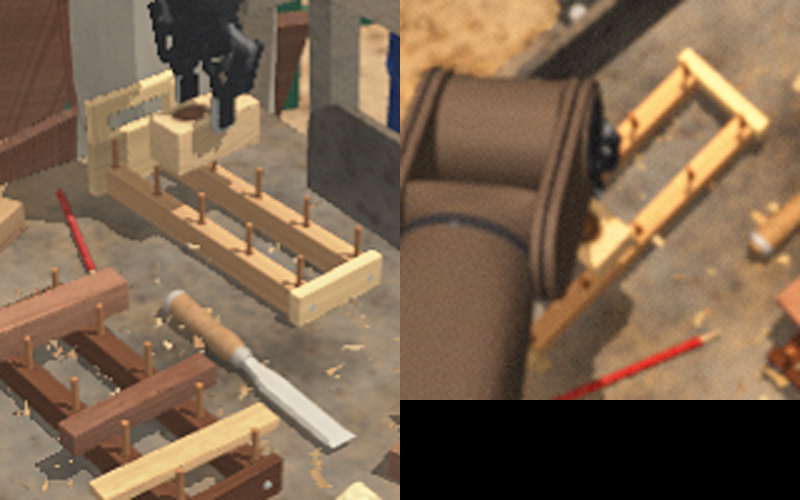

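Request:
step_arm(
  increments=[
    [[-10,11,0],[0,0,0]],
    [[-15,17,0],[0,0,0]],
    [[-12,13,0],[0,0,0]],
    [[-5,6,0],[0,0,0]],
    [[0,0,0],[0,0,0]],
    [[0,0,0],[0,0,0]],
  ],
)

```text
time: 12.0
eef_pos: [0.5224, 0.0557, 0.1131]
tcp_rot: [0.933, 0.36, -0.0, 0.0]
contact_force: [-0.6, 0.2, -1.6]
opening: 0.513
finger_force: 52.2
```

```bash
cat >>st.py <<'E'
r=np.array([.589,-.015,0]);a=-.836;d=np.array([np.cos(a),np.sin(a),0]);n=np.array([-d[1],d[0],0])
q=s["eef_pos"]-r;print("rack",(q@d).round(4),(q@n).round(4))
E
python3 st.py
```

```text
12.0 [0.5224 0.0557 0.1131] yaw y -0.835 z [-0. -0. -1.] [-0.09  0.09  2.04 -0.    1.02  0.75] 0.5129285094855179
rack -0.0971 -0.0021
```

Now lower to TCP ≈ 61.

Request:
step_arm(
  increments=[
    [[0,0,-12],[0,0,0]],
    [[0,0,-15],[0,0,0]],
    [[0,0,-12],[0,0,0]],
    [[0,0,-7],[0,0,0]],
    [[0,0,-4],[0,0,0]],
    [[0,0,0],[0,0,0]],
    [[0,0,0],[0,0,0]],
  ],
)

```text
time: 12.58
eef_pos: [0.5229, 0.0551, 0.0633]
tcp_rot: [0.933, 0.359, 0.0, 0.0]
contact_force: [-0.6, 0.2, -0.8]
opening: 0.511
finger_force: 52.2
```

Request:
step_arm(
  increments=[
    [[0,0,-1],[0,0,0]],
    [[0,0,-0.5],[0,0,0]],
    [[0,0,0],[0,0,0]],
    [[0,0,0],[0,0,0]],
  ],
)

```text
time: 12.92
eef_pos: [0.5228, 0.0554, 0.0622]
tcp_rot: [0.933, 0.359, 0.0, 0.0]
contact_force: [-0.2, 0.2, -0.5]
opening: 0.512
finger_force: 52.2
```

Request:
step_arm(
  increments=[
    [[0,0,-1],[0,0,0]],
    [[0,0,-0.5],[0,0,0]],
    [[0,0,0],[0,0,0]],
    [[0,0,0],[0,0,0]],
  ],
)

```text
time: 13.25
eef_pos: [0.523, 0.0553, 0.0609]
tcp_rot: [0.933, 0.359, 0.0, 0.0]
contact_force: [-0.5, 0.9, 2.6]
opening: 0.506
finger_force: 53.3
```

Request:
step_arm(
  increments=[
    [[0,0,0],[0,0,0]],
    [[0,0,0],[0,0,0]],
    [[0,0,0],[0,0,0]],
    [[0,0,1],[0,0,0]],
  ],
  fingers=0.17,
)

```text
time: 13.58
eef_pos: [0.5231, 0.0551, 0.0616]
tcp_rot: [0.933, 0.359, 0.0, 0.0]
contact_force: [1.3, -0.6, 0.1]
opening: 0.582
finger_force: 0.7
```

Request:
step_arm(
  increments=[
    [[0,0,6],[0,0,0]],
    [[0,0,15],[0,0,0]],
    [[0,0,30],[0,0,0]],
    [[0,0,35],[0,0,0]],
    [[0,0,15],[0,0,0]],
    [[-7,-22,0],[0,0,-0.01]],
    [[-10,-32,0],[0,0,-0.01]],
    [[-10,-32,0],[0,0,-0.01]],
  ],
)

```text
time: 14.25
eef_pos: [0.4946, -0.0303, 0.1625]
tcp_rot: [0.938, 0.346, -0.0, -0.001]
contact_force: [0.3, -0.0, -0.1]
opening: 0.582
finger_force: 0.0
```

Request:
step_arm(
  increments=[
    [[-10,-32,0],[0,0,-0.01]],
    [[-10,-32,0],[0,0,-0.01]],
    [[-10,-32,0],[0,0,-0.008]],
    [[-10,-32,0],[0,0,0]],
    [[-9,-28,0],[0,0,0]],
    [[-7,-20,0],[0,0,0]],
    [[0,-4,0],[0,0,0]],
    [[0,0,0],[0,0,0]],
  ],
  fingers=0.3,
)

```text
time: 14.92
eef_pos: [0.439, -0.2109, 0.162]
tcp_rot: [0.944, 0.331, -0.0, -0.001]
contact_force: [-0.6, 1.0, 0.3]
opening: 0.653
finger_force: 0.0
```

Request:
step_arm(
  increments=[
    [[0,0,0],[0,0,0]],
    [[0,0,0],[0,0,0]],
  ],
)

```text
time: 15.08
eef_pos: [0.4396, -0.2093, 0.162]
tcp_rot: [0.943, 0.333, -0.0, -0.001]
contact_force: [-0.9, 0.7, 0.1]
opening: 0.651
finger_force: 0.0
```

```bash
python3 st.py; python3 - <<'E'
from plant import cams
import cv2,numpy as np
s=cams.read_camera("side")[110:310,210:370,::-1];t=cams.read_camera("top")[170:320,170:320,::-1]
o=np.zeros((600,800,3),np.uint8);o[:,:480]=cv2.resize(s,(480,600),interpolation=2);o[:320,480:]=cv2.resize(t,(320,320),interpolation=2)
cv2.imwrite("pics/c6.png",o)
E
```

```text
15.0833 [ 0.4396 -0.2093  0.162 ] yaw y -0.8928 z [-0.001  0.001 -1.   ] [-0.65 -0.06  2.09  0.    1.12  0.24] 0.6505040283571957
rack 0.044 -0.2411
```

View pics/c6.png

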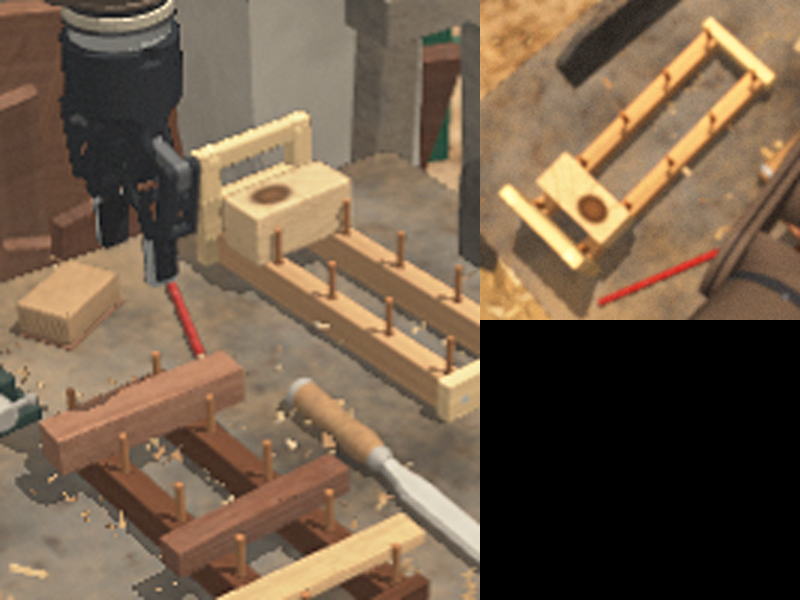

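Request:
step_arm(
  increments=[
    [[-1.6,-4.2,0],[0,0,0]],
    [[0,0,-30],[0,0,0]],
    [[0,0,-35],[0,0,0]],
    [[0,0,-30],[0,0,0]],
    [[0,0,-20],[0,0,0]],
    [[0,0,-11],[0,0,0]],
    [[0,0,0],[0,0,0]],
    [[0,0,0],[0,0,0]],
  ],
)

```text
time: 15.85
eef_pos: [0.4383, -0.2149, 0.0366]
tcp_rot: [0.943, 0.332, -0.0, -0.0]
contact_force: [-0.3, -0.8, 1.2]
opening: 0.653
finger_force: 0.0
```

Request:
step_arm(
  increments=[
    [[0,0,0],[0,0,0]],
    [[0,0,0],[0,0,0]],
    [[0,0,0],[0,0,0]],
    [[0,0,0],[0,0,0]],
    [[0,0,0],[0,0,0]],
    [[0,0,0],[0,0,0]],
  ],
  fingers=-1,
)

```text
time: 16.35
eef_pos: [0.4395, -0.216, 0.0384]
tcp_rot: [0.943, 0.332, 0.001, 0.002]
contact_force: [0.2, 0.7, 6.2]
opening: 0.337
finger_force: 51.0
```

```bash
python3 st.py
```

```text
16.35 [ 0.4395 -0.216   0.0384] yaw y -0.894 z [ 0.003 -0.002 -1.   ] [-0.66  0.14  2.15  0.    0.85  0.23] 0.3371655737182393
rack 0.0489 -0.2456
```

Request:
step_arm(
  increments=[
    [[0,0,15],[0,0,0]],
    [[0,0,30],[0,0,0]],
    [[0,0,25],[0,0,0]],
    [[0,0,10],[0,0,0]],
    [[12,21,0],[0,0,0.01]],
    [[17,30,0],[0,0,0.01]],
    [[17,30,0],[0,0,0.01]],
    [[17,30,0],[0,0,0.01]],
  ],
)

```text
time: 17.02
eef_pos: [0.5009, -0.1026, 0.1157]
tcp_rot: [0.937, 0.35, -0.0, -0.0]
contact_force: [0.5, -1.5, -0.8]
opening: 0.34
finger_force: 50.2
```

Request:
step_arm(
  increments=[
    [[17,30,0],[0,0,0.01]],
    [[17,30,0],[0,0,0.008]],
    [[17,30,0],[0,0,0]],
    [[10,18,0],[0,0,0]],
    [[2,4,0],[0,0,0]],
    [[0,0,0],[0,0,0]],
    [[0,0,0],[0,0,0]],
    [[0,0,0],[0,0,0]],
  ],
)

```text
time: 17.68
eef_pos: [0.5632, 0.0071, 0.1157]
tcp_rot: [0.933, 0.359, -0.001, -0.0]
contact_force: [0.1, 1.0, -1.6]
opening: 0.34
finger_force: 50.1
```

```bash
python3 st.py
```

```text
17.6833 [0.5632 0.0071 0.1157] yaw y -0.8372 z [-0.001 -0.    -1.   ] [-0.17  0.17  1.94 -0.    1.03  0.67] 0.34049805957438734
rack -0.0337 -0.0043
```

Request:
step_arm(
  increments=[
    [[2,-0.5,0],[0,0,0.001]],
    [[0,0,-20],[0,0,0]],
    [[0,0,-20],[0,0,0]],
    [[0,0,-18],[0,0,0]],
    [[0,0,-11],[0,0,0]],
    [[0,0,-5],[0,0,0]],
    [[0,0,0],[0,0,0]],
    [[0,0,0],[0,0,0]],
  ],
)

```text
time: 18.35
eef_pos: [0.5665, 0.0072, 0.0429]
tcp_rot: [0.933, 0.359, 0.0, 0.0]
contact_force: [-0.0, -0.7, -1.2]
opening: 0.342
finger_force: 50.2
```

Request:
step_arm(
  increments=[
    [[0,0,-1],[0,0,0]],
    [[0,0,-1],[0,0,0]],
    [[0,0,0],[0,0,0]],
    [[0,0,0],[0,0,0]],
  ],
)

```text
time: 18.68
eef_pos: [0.5664, 0.0076, 0.0409]
tcp_rot: [0.933, 0.36, 0.0, 0.0]
contact_force: [-0.3, 1.0, -2.0]
opening: 0.339
finger_force: 50.2
```

Request:
step_arm(
  increments=[
    [[0,0,-1.5],[0,0,0]],
    [[0,0,-1],[0,0,0]],
    [[0,0,0],[0,0,0]],
    [[0,0,0],[0,0,0]],
  ],
)

```text
time: 19.02
eef_pos: [0.5663, 0.0077, 0.0384]
tcp_rot: [0.933, 0.36, 0.0, 0.0]
contact_force: [-0.7, 0.4, 3.5]
opening: 0.338
finger_force: 50.6
```

Request:
step_arm(
  increments=[
    [[0,0,0],[0,0,0]],
    [[0,0,0],[0,0,0]],
    [[0,0,1],[0,0,0]],
    [[0,0,10],[0,0,0]],
    [[0,0,25],[0,0,0]],
    [[0,0,35],[0,0,0]],
    [[0,0,35],[0,0,0]],
    [[0,0,18],[0,0,0]],
  ],
  fingers=-0.1,
)

```text
time: 19.68
eef_pos: [0.5681, 0.0073, 0.1674]
tcp_rot: [0.933, 0.36, 0.003, 0.002]
contact_force: [1.2, 0.1, 1.9]
opening: 0.451
finger_force: 0.0
```

Request:
step_arm(
  increments=[
    [[-3,-22,0],[0,0,-0.01]],
    [[-5,-35,0],[0,0,-0.01]],
    [[-5,-35,0],[0,0,-0.01]],
    [[-5,-35,0],[0,0,-0.01]],
    [[-5,-35,0],[0,0,-0.01]],
    [[-5,-35,0],[0,0,-0.008]],
    [[-5,-35,0],[0,0,0]],
    [[-5,-35,0],[0,0,0]],
  ],
  fingers=0.06,
)

```text
time: 20.35
eef_pos: [0.5276, -0.2611, 0.1627]
tcp_rot: [0.943, 0.332, 0.0, 0.0]
contact_force: [0.4, -0.1, 0.1]
opening: 0.531
finger_force: 0.0
```

Request:
step_arm(
  increments=[
    [[-2,-30,0],[0,0,0]],
    [[-2,-22,0],[0,0,0]],
    [[0,-8,0],[0,0,0]],
    [[0,0,0],[0,0,0]],
    [[0,0,0],[0,0,0]],
    [[0,0,0],[0,0,0]],
  ],
)

```text
time: 20.85
eef_pos: [0.5242, -0.3179, 0.1618]
tcp_rot: [0.943, 0.333, 0.0, -0.0]
contact_force: [-0.9, -0.4, 0.0]
opening: 0.53
finger_force: 0.0
```

```bash
python3 st.py
```

```text
20.85 [ 0.5242 -0.3179  0.1618] yaw y -0.8918 z [-0.     0.001 -1.   ] [-0.71  0.22  1.79  0.    1.13  0.18] 0.5301845158803058
rack 0.1813 -0.2512
```

Request:
step_arm(
  increments=[
    [[0,-1,-20],[0,0,0]],
    [[0,0,-32],[0,0,0]],
    [[0,0,-32],[0,0,0]],
    [[0,0,-25],[0,0,0]],
    [[0,0,-15],[0,0,0]],
    [[0,0,-9],[0,0,0]],
    [[0,0,0],[0,0,0]],
    [[0,0,0],[0,0,0]],
  ],
)

```text
time: 21.52
eef_pos: [0.5245, -0.3196, 0.0292]
tcp_rot: [0.943, 0.333, 0.0, 0.0]
contact_force: [-0.8, 0.4, 0.5]
opening: 0.529
finger_force: 0.0
```

Request:
step_arm(
  increments=[
    [[0,0,0],[0,0,0]],
    [[0,0,0],[0,0,0]],
    [[0,0,0],[0,0,0]],
    [[0,0,0],[0,0,0]],
    [[0,0,0],[0,0,0]],
    [[0,0,0],[0,0,0]],
  ],
  fingers=-1,
)

```text
time: 22.02
eef_pos: [0.5254, -0.3213, 0.0311]
tcp_rot: [0.943, 0.332, 0.001, 0.002]
contact_force: [0.3, 0.8, 5.5]
opening: 0.246
finger_force: 51.0
```

```bash
python3 st.py
```

```text
22.0167 [ 0.5254 -0.3213  0.0311] yaw y -0.8931 z [ 0.003 -0.002 -1.   ] [-0.71  0.39  1.84  0.    0.9   0.18] 0.2460306954445006
rack 0.1846 -0.2526
```

Request:
step_arm(
  increments=[
    [[0,0,15],[0,0,0]],
    [[0,0,30],[0,0,0]],
    [[0,0,25],[0,0,0]],
    [[0,0,10],[0,0,0]],
    [[6,20,0],[0,0,0.01]],
    [[10,33,0],[0,0,0.01]],
    [[10,33,0],[0,0,0.01]],
    [[10,33,0],[0,0,0.01]],
  ],
)

```text
time: 22.68
eef_pos: [0.5596, -0.2002, 0.108]
tcp_rot: [0.936, 0.351, -0.0, -0.0]
contact_force: [1.2, -0.1, -1.0]
opening: 0.242
finger_force: 50.2
```

Request:
step_arm(
  increments=[
    [[10,33,0],[0,0,0.01]],
    [[10,33,0],[0,0,0.008]],
    [[10,33,0],[0,0,0]],
    [[10,33,0],[0,0,0]],
    [[7,22,0],[0,0,0]],
    [[1,6,0],[0,0,0]],
    [[0,0,0],[0,0,0]],
    [[0,0,0],[0,0,0]],
  ],
)

```text
time: 23.35
eef_pos: [0.6075, -0.0416, 0.1081]
tcp_rot: [0.933, 0.36, -0.001, -0.0]
contact_force: [-0.3, -0.5, 0.1]
opening: 0.247
finger_force: 50.2
```

```bash
python3 st.py
```

```text
23.35 [ 0.6075 -0.0416  0.1081] yaw y -0.8345 z [-0.001 -0.    -1.   ] [-0.23  0.27  1.83 -0.    1.04  0.6 ] 0.24731241212645197
rack 0.0321 -0.0041
```

Request:
step_arm(
  increments=[
    [[2,-0.5,0],[0,0,0]],
    [[0,0,-20],[0,0,0]],
    [[0,0,-20],[0,0,0]],
    [[0,0,-18],[0,0,0]],
    [[0,0,-11],[0,0,0]],
    [[0,0,-5],[0,0,0]],
    [[0,0,0],[0,0,0]],
    [[0,0,0],[0,0,0]],
  ],
)

```text
time: 24.02
eef_pos: [0.6104, -0.0426, 0.0353]
tcp_rot: [0.933, 0.359, 0.0, 0.0]
contact_force: [0.2, 0.5, -0.0]
opening: 0.247
finger_force: 50.2
```

Request:
step_arm(
  increments=[
    [[0,0,-1.5],[0,0,0]],
    [[0,0,-1],[0,0,0]],
    [[0,0,-0.5],[0,0,0]],
    [[0,0,0],[0,0,0]],
    [[0,0,0],[0,0,0]],
  ],
)

```text
time: 24.43
eef_pos: [0.6102, -0.0418, 0.0322]
tcp_rot: [0.933, 0.36, 0.0, 0.0]
contact_force: [-0.6, -0.1, -0.3]
opening: 0.247
finger_force: 50.2
```

Request:
step_arm(
  increments=[
    [[0,0,-1],[0,0,0]],
    [[0,0,-0.5],[0,0,0]],
    [[0,0,0],[0,0,0]],
    [[0,0,0],[0,0,0]],
  ],
)

```text
time: 24.77
eef_pos: [0.6104, -0.0418, 0.031]
tcp_rot: [0.933, 0.36, 0.0, 0.0]
contact_force: [-2.0, 0.3, 3.8]
opening: 0.249
finger_force: 50.8
```

Request:
step_arm(
  increments=[
    [[0,0,0],[0,0,0]],
    [[0,0,0],[0,0,0]],
    [[0,0,1],[0,0,0]],
    [[0,0,10],[0,0,0]],
    [[0,0,25],[0,0,0]],
    [[0,0,35],[0,0,0]],
    [[0,0,35],[0,0,0]],
    [[0,0,18],[0,0,0]],
  ],
  fingers=-0.25,
)

```text
time: 25.43
eef_pos: [0.6121, -0.0423, 0.1599]
tcp_rot: [0.933, 0.36, 0.003, 0.002]
contact_force: [0.7, -0.7, 0.2]
opening: 0.376
finger_force: 0.0
```

Request:
step_arm(
  increments=[
    [[-3,-22,0],[0,0,-0.01]],
    [[-5,-35,0],[0,0,-0.01]],
    [[-5,-35,0],[0,0,-0.01]],
    [[-5,-35,0],[0,0,-0.01]],
    [[-5,-35,0],[0,0,-0.01]],
    [[-5,-35,0],[0,0,-0.008]],
    [[-5,-35,0],[0,0,0]],
    [[-5,-35,0],[0,0,0]],
  ],
  fingers=0.06,
)

```text
time: 26.1
eef_pos: [0.5716, -0.3106, 0.1551]
tcp_rot: [0.943, 0.332, 0.0, 0.0]
contact_force: [0.3, -0.5, -0.1]
opening: 0.53
finger_force: 0.0
```

Request:
step_arm(
  increments=[
    [[-4,-32,0],[0,0,0]],
    [[-3,-22,0],[0,0,0]],
    [[0,-8,0],[0,0,0]],
    [[0,0,0],[0,0,0]],
    [[0,0,0],[0,0,0]],
    [[0,0,0],[0,0,0]],
  ],
)

```text
time: 26.6
eef_pos: [0.5653, -0.3693, 0.1542]
tcp_rot: [0.943, 0.333, 0.0, -0.0]
contact_force: [0.2, 0.3, -0.2]
opening: 0.528
finger_force: 0.0
```

```bash
python3 st.py
```

```text
26.6 [ 0.5653 -0.3693  0.1542] yaw y -0.8918 z [-0.     0.001 -1.   ] [-0.73  0.35  1.64  0.    1.15  0.16] 0.5281526623667006
rack 0.247 -0.2551
```

Request:
step_arm(
  increments=[
    [[0,-2.5,-20],[0,0,0]],
    [[0,0,-32],[0,0,0]],
    [[0,0,-32],[0,0,0]],
    [[0,0,-27],[0,0,0]],
    [[0,0,-16],[0,0,0]],
    [[0,0,-9],[0,0,0]],
    [[0,0,0],[0,0,0]],
    [[0,0,0],[0,0,0]],
  ],
)

```text
time: 27.27
eef_pos: [0.5657, -0.3731, 0.0192]
tcp_rot: [0.943, 0.333, 0.0, 0.0]
contact_force: [-1.9, 2.6, -0.6]
opening: 0.533
finger_force: 2.0
```

Request:
step_arm(
  increments=[
    [[0,0,0],[0,0,0]],
    [[0,0,0],[0,0,0]],
    [[0,0,0],[0,0,0]],
    [[0,0,0],[0,0,0]],
    [[0,0,0],[0,0,0]],
    [[0,0,0],[0,0,0]],
  ],
  fingers=-1,
)

```text
time: 27.77
eef_pos: [0.5665, -0.3747, 0.021]
tcp_rot: [0.943, 0.332, 0.001, 0.002]
contact_force: [0.4, 0.3, 6.8]
opening: 0.281
finger_force: 49.6
```

```bash
python3 st.py
```

```text
27.7667 [ 0.5665 -0.3747  0.021 ] yaw y -0.8932 z [ 0.004 -0.003 -1.   ] [-0.73  0.52  1.68  0.    0.94  0.16] 0.2810661956861763
rack 0.2518 -0.2578
```

Request:
step_arm(
  increments=[
    [[0,0,15],[0,0,0]],
    [[0,0,30],[0,0,0]],
    [[0,0,25],[0,0,0]],
    [[0,0,10],[0,0,0]],
    [[6,20,0],[0,0,0.01]],
    [[10,33,0],[0,0,0.01]],
    [[10,33,0],[0,0,0.01]],
    [[10,33,0],[0,0,0.01]],
  ],
)

```text
time: 28.43
eef_pos: [0.6006, -0.2533, 0.0982]
tcp_rot: [0.936, 0.351, -0.0, -0.0]
contact_force: [0.9, -0.0, 0.1]
opening: 0.277
finger_force: 49.1
```

Request:
step_arm(
  increments=[
    [[10,33,0],[0,0,0.01]],
    [[10,33,0],[0,0,0.008]],
    [[10,33,0],[0,0,0]],
    [[10,33,0],[0,0,0]],
    [[9,24,0],[0,0,0]],
    [[5,8,0],[0,0,0]],
    [[0,0,0],[0,0,0]],
    [[0,0,0],[0,0,0]],
  ],
)

```text
time: 29.1
eef_pos: [0.6548, -0.0906, 0.0981]
tcp_rot: [0.933, 0.36, -0.0, 0.0]
contact_force: [0.3, -1.4, 0.6]
opening: 0.284
finger_force: 49.1
```

```bash
python3 st.py
```

```text
29.1 [ 0.6548 -0.0906  0.0981] yaw y -0.8341 z [-0.001 -0.    -1.   ] [-0.29  0.39  1.71 -0.    1.05  0.54] 0.28395252414657207
rack 0.1002 -0.0019
```

Request:
step_arm(
  increments=[
    [[1,-1.5,0],[0,0,-0.002]],
    [[0,0,-20],[0,0,0]],
    [[0,0,-20],[0,0,0]],
    [[0,0,-18],[0,0,0]],
    [[0,0,-11],[0,0,0]],
    [[0,0,-5],[0,0,0]],
    [[0,0,0],[0,0,0]],
    [[0,0,0],[0,0,0]],
  ],
)

```text
time: 29.77
eef_pos: [0.6563, -0.0927, 0.0248]
tcp_rot: [0.934, 0.358, 0.0, 0.0]
contact_force: [0.1, 0.1, 0.1]
opening: 0.278
finger_force: 49.1
```

Request:
step_arm(
  increments=[
    [[0,0,-1.5],[0,0,0]],
    [[0,0,-1],[0,0,0]],
    [[0,0,-0.5],[0,0,0]],
    [[0,0,0],[0,0,0]],
    [[0,0,0],[0,0,0]],
  ],
)

```text
time: 30.18
eef_pos: [0.6562, -0.0918, 0.0217]
tcp_rot: [0.933, 0.359, 0.0, 0.0]
contact_force: [-0.3, 0.4, 0.2]
opening: 0.279
finger_force: 49.1
```

Release to 34 mm, rise, and move off toward the robot's right for a clear view.

Request:
step_arm(
  increments=[
    [[0,0,-0.7],[0,0,0]],
    [[0,0,0],[0,0,0]],
    [[0,0,0],[0,0,0]],
  ],
)

```text
time: 30.43
eef_pos: [0.6563, -0.0918, 0.0211]
tcp_rot: [0.933, 0.359, 0.0, 0.0]
contact_force: [-0.5, -0.8, 1.5]
opening: 0.282
finger_force: 49.3
```

Request:
step_arm(
  increments=[
    [[0,0,0],[0,0,0]],
    [[0,0,0],[0,0,0]],
    [[0,0,0.5],[0,0,0]],
    [[0,0,8],[0,0,0]],
    [[0,0,20],[0,0,0]],
    [[0,0,35],[0,0,0]],
    [[0,0,35],[0,0,0]],
    [[0,0,30],[0,0,0]],
  ],
  fingers=-0.2,
)

```text
time: 31.1
eef_pos: [0.6563, -0.092, 0.1519]
tcp_rot: [0.933, 0.359, 0.001, 0.0]
contact_force: [1.4, -0.4, 0.6]
opening: 0.399
finger_force: 0.0
```

Request:
step_arm(
  increments=[
    [[-10,-30,0],[0,0,0]],
    [[-10,-35,0],[0,0,0]],
    [[-10,-35,0],[0,0,0]],
    [[-10,-35,0],[0,0,0]],
    [[-10,-35,0],[0,0,0]],
    [[-10,-35,0],[0,0,0]],
    [[-5,-20,0],[0,0,0]],
    [[0,0,0],[0,0,0]],
  ],
)

```text
time: 31.77
eef_pos: [0.5897, -0.3216, 0.15]
tcp_rot: [0.934, 0.356, -0.0, 0.001]
contact_force: [0.1, 0.3, -0.4]
opening: 0.401
finger_force: 0.0
```

```bash
python3 st.py; python3 - <<'E'
from plant import cams
import cv2,numpy as np
s=cams.read_camera("side")[140:260,260:400,::-1];t=cams.read_camera("top")[170:310,175:315,::-1]
o=np.zeros((400,800,3),np.uint8);o[:343,:400]=cv2.resize(s,(400,343),interpolation=2);o[:,400:]=cv2.resize(t,(400,400),interpolation=2)
cv2.imwrite("pics/c7.png",o)
E
```

```text
31.7667 [ 0.5897 -0.3216  0.15  ] yaw y -0.842 z [ 0.001 -0.002 -1.   ] [-0.65  0.35  1.65 -0.    1.14  0.19] 0.4006589931672169
rack 0.2279 -0.205
```

View pics/c7.png

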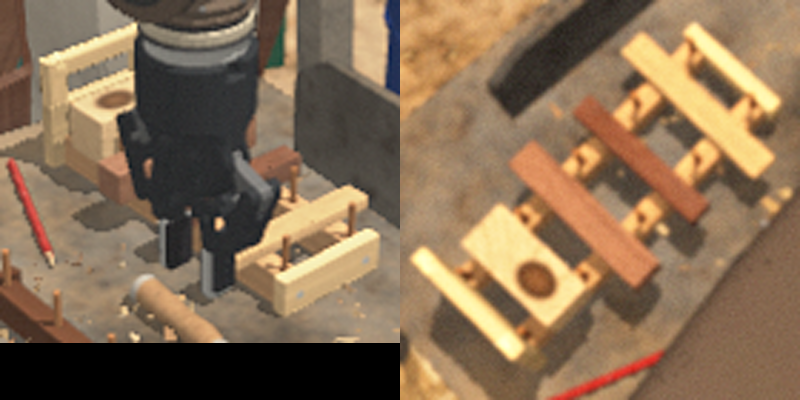

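```bash
python3 -c "
from plant import sign_off
print(sign_off())"
```

```text
the job is handed in; nothing more can be done
None
```

All four blanks lie released on the feed rack in the order 45, 30, 22, 11 mm from the end board, and the job was handed in at about 32 s. On the first try at the 45 mm bay a finger linkage pressed the end board top at about 74 N. If that counts as the gripper's body, the 40 N limit was passed and the job fails. No verdict came back.

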